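Nest the rinsed mixing tubs and cap them

ROBOT

A 6-joint arm with a two-finger parallel gripper is mounted at the origin on the work surface. World frame = base frame: x ahead of the robot, y to its left, z up, the work surface at z = 0. Lengths are in m, angles in rad, forces in N, time in s.
With the tool pointing down it reaches from about 0.4 to 0.825 m from the base axis. Payload 7 kg.
Tool frame: the origin (TCP) lies midway between the tips of the shut fingers; the grasp point (between the pads) lies 19 mm behind it; z points along the fingers, y is the line along which they close (so a half turn about z gives the same grasp; the last joint's range is limited). The gripper opens to 88 mm and grips with 3 to 60 N. Pads are 19 mm wide; open, the fingers measure 130 mm over their backs; the gripper's body (78 mm by 193 mm) begins 47 mm behind the grasp point.
Start: joints at [-0.82, 0.359, 0.012, 0, -1.224, -0.288], TCP at [0.301, -0.604, 0.227] pointing down, gripper open.
Joint ranges: [-3.07, 3.07], [-1.43, 2.12], [-1.02, 1.25], [-3.03, 1.67], [-3.05, -0], [-3.03, 3.03]. Speed limits (rad/s): [2.39, 2.39, 3.01, 3.14, 3.14, 3.14].

INTERFACE

Orientations are given as a rotation vector (axis times angle).
In Python, from plant import arm gives the robot as it stands.
- The arm moves only by the shell command python3 -m crank 'ROWS' [FORCE]. ROWS is JSON, one flat list of numbers, 7 for each row, row after row: the shift along the tool's x, y, z in mm, then the turn, a rotation vector about the tool's x, y, z in rad, then the closure, from 0 (fully open) to 1 (shut). In form: [tx, ty, tz, ax, ay, az, grip, tx, ty, tz, ax, ay, az, grip, ...]. A call has 1 to 20 rows; each row is the pose to reach, as a shift and turn from the pose commanded when the call began, along the tool's axes at that moment; what a row does not reach only later rows make up. A row lasts 1/10 s, in which the tool goes at most 50 mm and 8.59 degrees, less where a joint would pass 70% of its speed; a pose out of reach is approached as far as the arm can. A call with a gripper value outside its range is refused whole. The fingers move at their own pace and stop on an object; FORCE is the grip in N (left out, the last holds). Time passes only in rows, so rows that repeat a pose let the fingers close. It gives the time, the measured TCP pose, the force, the opening and the grip force at its end, in the units of the state.
- arm.observe(): the state, without advancing time (a new reading comes with each control period).
- arm.snapshot(name): name is "scene" or "top"; returns a dict with "img" (384x512x3 uint8, red, green, blue), "z_map" (384x512 float32, m along the optical axis (not along the pixel's ray), 0 where there is no reading), "K" (3x3 intrinsics, pixels), "distortion" ([k1, k2, p1, p2, k3] as OpenCV has them; the pictures are not rectified), "xyz" and "orientation" of the camera in the world. Camera axes: x right, y down, z forward; pixel columns grow to the right and rows downward; lengths in m; the calibration is good to about 2 mm. A picture is of the moment at which its call begins.
- arm.job_done(): hands the job in; it is judged then, once.
The state is a dict: "clock": time; "joint_positions": joint angles; "qvel": joint speeds; "effort": joint torques, N m; "position": TCP position; "tool_rot": TCP orientation; "contact_force": force on the tool from outside, world axes, zero at the start; "moment": the same for the moment, N m; "opening": finger opening in m; "finger_force": force on a finger pad.
Only numpy, scipy, OpenCV 4.12 (cv2) and the standard library are available. Lean on these libraries where they do the work, as an engineer would, in place of code of your own. Each camera call takes 0.05 s, during which the arm holds its last target. There are 200 camera calls.

TASK

Put the rinsed mixing tubs away as one nest on the plywood board, largest first: stand the wide white tub on the round green mark in the middle of the board, then the blue tub inside the white one, then the tall orange tub inside the blue one, and last put the wooden lid on the orange tub. Everything must stand upright and fully seated, and the jar, the lump of clay and the clay figure are to be left where they are.

Things in the scene. Friction and masses are not known exactly. Their poses are not given: they have to be found in the camera images.
- wide_c (a point): wide low white plastic tub, open on top: 66 mm outside, 50 mm high, foot 58 mm across, inside 60 mm wide at the mouth and 52 mm at the floor; starts upright on the table, 60 g. The upper 30 mm outside is a straight cylinder, below that it narrows to the foot. Walls 3 mm, floor 4 mm thick. This point: on its axis, half-way up.
- mid_c (a point): blue plastic tub, open on top: 50 mm outside, 74 mm high, foot 40 mm across, inside 44 mm wide at the mouth and 34 mm at the floor; starts upright on the table, 50 g. Seated in the white tub it stands 28 mm above the white rim. The upper 30 mm outside is a straight cylinder, below that it narrows to the foot. Walls 3 mm, floor 4 mm thick. This point: on its axis, half-way up.
- tall_c (a point): tall narrow orange plastic tub, open on top: 34 mm outside, 96 mm high, foot 27 mm across, inside 28 mm wide at the mouth; starts upright on the table, 40 g. Seated in the blue tub it stands 26 mm above the blue rim. The upper 30 mm outside is a straight cylinder, below that it narrows to the foot. Walls 3 mm, floor 4 mm thick. This point: on its axis, half-way up.
- lid_c (a point): wooden lid, 38 mm high, 40 g; from below: tapered plug 10 mm high (16 mm wide at the bottom, 24 at the top), pale disc 42 mm wide, 6 mm thick, dark round knob 20 mm wide, 22 mm high. Starts resting on its plug, knob up. This point is on its axis half-way up, 19 mm above the plug's bottom, 3 mm above the disc's top. Seated, the plug is in the orange mouth, the disc on its rim.
- mark (a point): centre of a round green mark, 80 mm across, in the middle of the top of a fixed square plywood board, 150 by 150 mm and 18 mm thick; the point lies on the top face, z up, x and y along the board's edges.
- turntable: fixed metal modelling turntable, 160 mm across, 36 mm high, with the clay figure on it; nothing to do with it. Origin: centre of its underside.
- figure: seated clay figure, terracotta, base 76 mm across, 128 mm high, on the turntable; leave alone. Origin: centre of its underside.
- jar: closed amber jar with a black cap, 54 mm across, 65 mm high, among the tubs; leave alone. Origin: centre of its underside.
- clay: small terracotta lump of clay, a block 55 by 42 by 34 mm high (x, y, z), among the tubs; leave alone. Origin: centre of its underside.
Not all that is in view belongs to the job. Leave any purple or yellow look-alike of the part that bears mid_c alone.

How it is judged:
On the way, in this order (a step that is already met when the one before it is completed fails the run):
1. the white tub stands upright on the mark in the middle of the board, let go (horizontal distance between wide_c and mark below 0.015 m and z of wide_c in the frame of mark between 0.02 and 0.03 m and angle between wide_c's own z axis and vertical below 0.12 rad and contact force between the fingers and wide below 0.1 N and linear speed of wide below 0.03 m/s), for 0.2 s.
2. the blue tub is seated in the white tub on the board, let go (horizontal distance between wide_c and mark below 0.015 m and z of wide_c in the frame of mark between 0.02 and 0.03 m and angle between each of wide_c, mid_c's own z axis and vertical below 0.12 rad and horizontal distance between mid_c and wide_c below 0.01 m and z of mid_c in the frame of wide_c between 0.011 and 0.021 m and contact force between the fingers and mid below 0.1 N and linear speed of mid below 0.03 m/s), for 0.2 s.
3. the orange tub is seated in the blue tub, let go (horizontal distance between wide_c and mark below 0.015 m and z of wide_c in the frame of mark between 0.02 and 0.03 m and angle between each of wide_c, mid_c, tall_c's own z axis and vertical below 0.12 rad and horizontal distance between mid_c and wide_c below 0.01 m and z of mid_c in the frame of wide_c between 0.011 and 0.021 m and horizontal distance between tall_c and mid_c below 0.01 m and z of tall_c in the frame of mid_c between 0.01 and 0.02 m and contact force between the fingers and tall below 0.1 N and linear speed of tall below 0.03 m/s), for 0.2 s.
4. the lid is seated on the orange tub, let go (horizontal distance between wide_c and mark below 0.015 m and z of wide_c in the frame of mark between 0.02 and 0.03 m and angle between each of wide_c, mid_c, tall_c, lid_c's own z axis and vertical below 0.12 rad and horizontal distance between mid_c and wide_c below 0.01 m and z of mid_c in the frame of wide_c between 0.011 and 0.021 m and horizontal distance between tall_c and mid_c below 0.01 m and z of tall_c in the frame of mid_c between 0.01 and 0.02 m and horizontal distance between lid_c and tall_c below 0.008 m and z of lid_c in the frame of tall_c between 0.053 and 0.061 m and contact force between the fingers and lid below 0.1 N and linear speed of lid below 0.03 m/s), for 0.2 s.
At the end, for the whole second after the job is handed in: White tub on the board within 15 mm of the mark's centre; blue tub down on its floor, orange tub down on the blue one's floor (axes within 10 mm), lid's disc on the orange rim (within 8 mm, height within 4 mm); all within 0.12 rad of upright, let go and at rest (all of step 4 and contact force between the fingers and wide below 0.1 N and linear speed of each of wide, mid, tall below 0.03 m/s and contact force between the fingers and mid below 0.1 N and contact force between the fingers and tall below 0.1 N); the robot touches nothing.
It fails at once if the jar is pushed more than 20 mm from its place or tipped over (distance of jar from where it was at the start of the episode above 0.02 m or angle between jar's own z axis and vertical above 0.4 rad).
It fails at once if the lump of clay is pushed more than 20 mm from its place or tipped over (distance of clay from where it was at the start of the episode above 0.02 m or angle between clay's own z axis and vertical above 0.4 rad).
It fails at once if the clay figure is pushed more than 20 mm from its place or tipped over (distance of figure from where it was at the start of the episode above 0.02 m or angle between figure's own z axis and vertical above 0.4 rad).
It also fails if it takes over 120 s, if anything falls off the work surface, if the arm or the gripper's body presses on something with over 40 N, if the wrist force passes 120 N, or if a joint passes its speed limit or range.

## Working session

There is one attempt and no reset: what is moved stays moved. The work goes in short steps, Python scripts to look and compute and a shell command to move; the robot and the scene stay as the last step left them, time stands still between calls to the robot, and variables do not carry over. Pictures are saved under pics/ and viewed, at most 14 in all, crops included, and the job is handed in when it is done.

```bash
ls; mkdir -p pics
python3 - <<'E'
from plant import arm
import cv2,numpy as np,pickle
S={}
for n in("scene","top"):
    s=arm.snapshot(n);S[n]=s
    cv2.imwrite(f"pics/{n}0.png",s["img"][:,:,::-1])
    print(n,s["K"].tolist(),s["distortion"],s["xyz"],s["orientation"])
pickle.dump(S,open("s0.pkl","wb"))
print(arm.observe())
E
```

```text
pics
scene [[481.3391741629915, 0.0, 264.7412074813211], [0.0, 481.3391741629915, 188.98933664934188], [0.0, 0.0, 1.0]] [0.05055838 0.         0.         0.         0.        ] [1.19403681 0.55179132 0.74570111] [-1.07600666 -2.31863774  1.11631773]
top [[360.4429174176215, 0.0, 257.8722055849041], [0.0, 360.4429174176215, 189.1386154852101], [0.0, 0.0, 1.0]] [-0.09727409  0.          0.          0.          0.        ] [ 0.51424127 -0.01043801  0.93723881] [-2.18777693  2.12675523 -0.06248573]
{'clock': 0.1, 'joint_positions': array([-8.19885046e-01,  3.59294530e-01,  1.11262226e-02, -3.12554050e-04,
       -1.22410819e+00, -2.88096273e-01]), 'qvel': array([-0.00117256, -0.00276859,  0.00367661,  0.00187425,  0.00041778,
       -0.00137037]), 'effort': array([-1.34883878e-03, -5.84162271e+01,  2.93753332e+01,  7.01554388e+00,
        1.01957854e-02, -5.87457703e-05]), 'position': array([ 0.3011329 , -0.60359686,  0.22571851]), 'tool_rot': array([ 7.20244273e-01, -3.05742270e+00, -2.24712566e-03]), 'contact_force': array([ 1.31245189, -0.01198165,  0.08622493]), 'moment': array([ 0.02227013,  0.01410135, -0.00301437]), 'finger_force': 0.0, 'opening': 0.08760396797934615}
```

View pics/scene0.png

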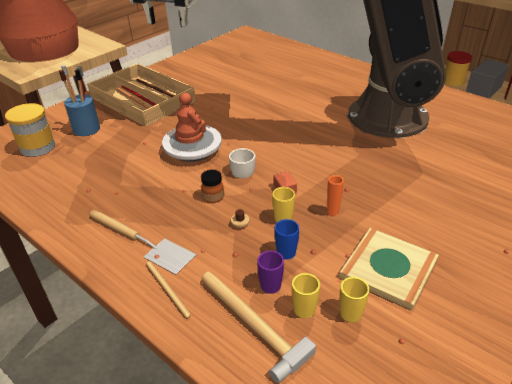

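View pics/top0.png

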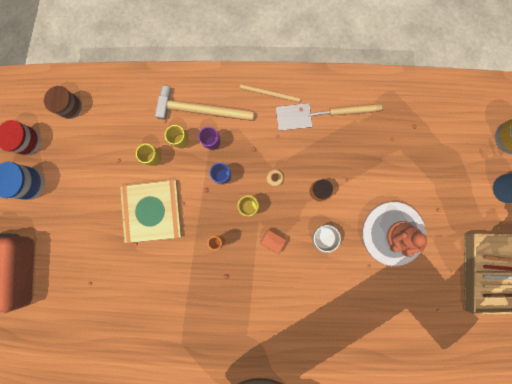

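Top view: white tub (327,238), blue (220,173), orange (215,243), lid (275,178), mark (150,211), clay (273,241), jar (322,189). There are yellow look-alikes at (248,206), (175,135) and (147,154), and a purple one at (209,138). Image up is +x and image right is −y.

```bash
cat > h.py <<'E'
import cv2,numpy as np
from scipy.spatial.transform import Rotation as R
from scipy.optimize import least_squares
def rays(s,uv):
    p=cv2.undistortPoints(np.float64(uv).reshape(-1,1,2),s["K"],s["distortion"]).reshape(-1,2)
    return np.c_[p,np.ones(len(p))]
def plane(s,uv,z):
    d=rays(s,uv)@R.from_rotvec(s["orientation"]).as_matrix().T
    return s["xyz"]+d*((z-s["xyz"][2])/d[:,2])[:,None]
def cloud(s):
    v,u=np.mgrid[:384,:512]
    P=rays(s,np.c_[u.ravel(),v.ravel()])*s["z_map"].reshape(-1,1)
    return (P@R.from_rotvec(s["orientation"]).as_matrix().T+s["xyz"]).reshape(384,512,3)
def circ(p,r):
    f=lambda c:np.hypot(*(p-c).T)-r
    q=least_squares(f,(p.max(0)+p.min(0))/2,loss="soft_l1",f_scale=.001)
    return q.x,np.sqrt(np.mean(q.fun**2))
E
python3 - <<'E'
from h import *;import pickle
S=pickle.load(open("s0.pkl","rb"))
s=S["top"]
A={"wide":(327,238,.05,.0315),"mid":(220,173,.074,.0235),"tall":(215,243,.096,.0155),"lid":(275,178,.016,.021),"lidknob":(275,178,.038,.010),"jar":(322,189,.065,.027),"yel":(248,206,.074,.0235),"clay":(273,241,.034,.03)}
C={n:cloud(S[n]) for n in S}
for k,(u,v,z,r) in A.items():
    p0=plane(s,[(u,v)],z)[0][:2]
    for n in S:
        c=C[n].reshape(-1,3); m=(S[n]["z_map"].ravel()>0)&(np.hypot(*(c[:,:2]-p0).T)<r+.025)&(abs(c[:,2]-z)<.004)
        q=c[m]
        if len(q)<5: print(k,n,p0,len(q));continue
        x,e=circ(q[:,:2],r)
        print(k,n,len(q),"p0",p0.round(3),"fit",x.round(4),"rms",e.round(4),"mid",((q.max(0)+q.min(0))/2)[:2].round(4),"ext",(q.max(0)-q.min(0))[:2].round(3))
for n in S:
    h=cv2.cvtColor(S[n]["img"],cv2.COLOR_RGB2HSV)
    m=cv2.inRange(h,(60,80,40),(90,255,255));cs=max(cv2.findContours(m,0,2)[0],key=cv2.contourArea)
    p=plane(S[n],cs[:,0],.018);x,e=circ(p[:,:2],.04);print("mark",n,x.round(4),e)
    # heights check
    c=C[n];mm=m>0;print(np.median(c[mm],axis=0))
    # rim ellipse-free: blue/orange mask extents
for k,lo,hi in(("blue",(105,150,60),(122,255,255)),("orange",(3,150,80),(14,255,255))):
    pass
c=C["top"][340:,200:300];print(np.nanmedian(c[...,2]))
E
```

```text
wide scene 115 p0 [ 0.481 -0.151] fit [ 0.4788 -0.1492] rms 0.0017 mid [ 0.4792 -0.1489] ext [0.068 0.07 ]
wide top 110 p0 [ 0.481 -0.151] fit [ 0.4809 -0.1501] rms 0.001 mid [ 0.4809 -0.1499] ext [0.064 0.066]
mid scene 124 p0 [0.631 0.114] fit [0.6325 0.1175] rms 0.0015 mid [0.6324 0.1165] ext [0.051 0.051]
mid top 79 p0 [0.631 0.114] fit [0.6317 0.117 ] rms 0.001 mid [0.6323 0.1167] ext [0.047 0.049]
tall scene 77 p0 [0.463 0.116] fit [0.4631 0.1192] rms 0.0015 mid [0.4638 0.1188] ext [0.035 0.032]
tall top 51 p0 [0.463 0.116] fit [0.4644 0.1179] rms 0.0013 mid [0.4643 0.1184] ext [0.03  0.029]
lid scene 142 p0 [ 0.629 -0.02 ] fit [ 0.625  -0.0219] rms 0.005 mid [ 0.6302 -0.0168] ext [0.041 0.042]
lid top 148 p0 [ 0.629 -0.02 ] fit [ 0.6324 -0.0179] rms 0.0057 mid [ 0.6304 -0.0179] ext [0.039 0.041]
lidknob scene 48 p0 [ 0.626 -0.02 ] fit [ 0.6292 -0.0173] rms 0.0037 mid [ 0.6289 -0.0166] ext [0.02  0.018]
lidknob top 48 p0 [ 0.626 -0.02 ] fit [ 0.6308 -0.022 ] rms 0.0041 mid [ 0.6304 -0.0177] ext [0.018 0.015]
jar scene 218 p0 [ 0.599 -0.135] fit [ 0.6113 -0.1469] rms 0.0109 mid [ 0.5999 -0.1356] ext [0.049 0.049]
jar top 307 p0 [ 0.599 -0.135] fit [ 0.5843 -0.124 ] rms 0.0111 mid [ 0.5995 -0.1358] ext [0.045 0.047]
yel scene 109 p0 [0.553 0.043] fit [0.5532 0.0453] rms 0.0014 mid [0.5535 0.0451] ext [0.049 0.049]
yel top 73 p0 [0.553 0.043] fit [0.5532 0.0451] rms 0.0009 mid [0.5528 0.0456] ext [0.048 0.048]
clay scene 241 p0 [ 0.469 -0.019] fit [ 0.4499 -0.0078] rms 0.0106 mid [ 0.468  -0.0197] ext [0.058 0.063]
clay top 336 p0 [ 0.469 -0.019] fit [ 0.4892 -0.0299] rms 0.0105 mid [ 0.469  -0.0182] ext [0.054 0.062]
mark scene [0.5316 0.3036] 0.002763555916448398
[0.53378202 0.30532866 0.01786628]
mark top [0.5393 0.3052] 0.005428274874265283
[0.53418006 0.30293575 0.01833665]
-0.00010977746934442978
```

```bash
cat >> h.py <<'E'
def go(*targets):
    """targets: (x,y,z,closing angle deg); prints shift mm + turn in present tool axes"""
    from plant import arm
    o=arm.observe();R0=R.from_rotvec(o["tool_rot"]);y=R0.as_matrix()[:,1]
    print("at",o["position"].round(4),"ang",np.degrees(np.arctan2(y[1],y[0])).round(1),"open",round(o["opening"],4),"F",o["contact_force"].round(1),"t",round(o["clock"],1))
    for x,y_,z,a in targets:
        d=[]
        for k in(0,180):
            t=np.radians(a+k);Y=np.array([np.cos(t),np.sin(t),0]);Z=np.array([0,0,-1.])
            d.append((R0.inv()*R.from_matrix(np.c_[np.cross(Y,Z),Y,Z])).as_rotvec())
        r=min(d,key=np.linalg.norm)
        print((R0.inv().apply(np.array([x,y_,z])-o["position"])*1000).round(1),r.round(3))
E
python3 - <<'E'
from h import *;import pickle
S=pickle.load(open("s0.pkl","rb"));s=S["top"]
for n,u,v,z in(("purple",209,138,.074),("yelA",175,135,.074),("yelB",147,154,.074),("fig",400,236,.05)):print(n,plane(s,[(u,v)],z).round(3))
go((.48,-.15,.15,135),(.48,-.15,.016,135))
E
```

```text
purple [[0.717 0.145 0.074]]
yelA [[0.723 0.23  0.074]]
yelB [[0.674 0.298 0.074]]
fig [[ 0.49  -0.331  0.05 ]]
at [ 0.3011 -0.6036  0.2257] ang 116.5 open 0.0876 F [ 1.3 -0.   0.1] t 0.1
[-362.5  325.9   76.2] [ 0.002  0.    -0.323]
[-362.6  325.7  210.2] [ 0.002  0.    -0.323]
```

```bash
python3 -m crank '[-181,163,-15,0,0,-0.16,0, -181,163,-15,0,0,-0.16,0, -181,163,-15,0,0,-0.16,0, -181,163,-15,0,0,-0.16,0, -181,163,-15,0,0,-0.16,0, -362,326,-15,0.002,0,-0.323,0, -362,326,-15,0.002,0,-0.323,0, -362,326,-15,0.002,0,-0.323,0, -362,326,-15,0.002,0,-0.323,0, -362,326,-15,0.002,0,-0.323,0, -362,326,-15,0.002,0,-0.323,0, -362,326,-15,0.002,0,-0.323,0, -362,326,-15,0.002,0,-0.323,0, -362,326,-15,0.002,0,-0.323,0, -362,326,-15,0.002,0,-0.323,0]' 20
python3 - <<'E'
from h import *
go((.48,-.15,.016,135))
E
```

```text
clock: 1.6
position: [0.4793, -0.1516, 0.2415]
tool_rot: [-1.2, 2.903, -0.003]
contact_force: [-0.0, -0.3, -0.4]
opening: 0.088
finger_force: 0.0
at [ 0.4793 -0.1516  0.2415] ang 134.9 open 0.088 F [-0.  -0.3 -0.4] t 1.6
[ -1.8   1.1 225.5] [-0.002 -0.    -0.001]
```

```bash
python3 -m crank '[-2,1,50,0,0,0,0, -2,1,100,0,0,0,0, -2,1,150,0,0,0,0, -2,1,180,0,0,0,0, -2,1,205,0,0,0,0, -2,1,220,0,0,0,0, -2,1,225,0,0,0,0, -2,1,225,0,0,0,0, -2,1,225,0,0,0,0.5, -2,1,225,0,0,0,0.8, -2,1,225,0,0,0,0.8, -2,1,225,0,0,0,0.8, -2,1,225,0,0,0,0.8, -2,1,225,0,0,0,0.8, -2,1,225,0,0,0,0.8, -2,1,225,0,0,0,0.8]' 15
python3 - <<'E'
from h import *
go((.534,.304,.16,135),(.534,.304,.037,135))
E
```

```text
clock: 3.2
position: [0.4812, -0.1489, 0.0173]
tool_rot: [-1.203, 2.901, -0.004]
contact_force: [-2.2, -0.2, 6.8]
opening: 0.0659
finger_force: 15.0
at [ 0.4812 -0.1489  0.0173] ang 135.0 open 0.0659 F [-2.2 -0.2  6.8] t 3.2
[-357.9  282.2 -143.3] [-0.003  0.     0.001]
[-357.8  282.5  -20.3] [-0.003  0.     0.001]
```

```bash
python3 -m crank '[0,0,-20,0,0,0,0.8, 0,0,-60,0,0,0,0.8, 0,0,-100,0,0,0,0.8, 0,0,-144,0,0,0,0.8, -36,28,-144,0,0,0,0.8, -72,56,-144,0,0,0,0.8, -107,85,-144,0,0,0,0.8, -143,113,-144,0,0,0,0.8, -179,141,-144,0,0,0,0.8, -215,169,-144,0,0,0,0.8, -251,198,-144,0,0,0,0.8, -286,226,-144,0,0,0,0.8, -322,254,-144,0,0,0,0.8, -345,272,-144,0,0,0,0.8, -358,282,-144,0,0,0,0.8, -358,282,-144,0,0,0,0.8, -358,282,-144,0,0,0,0.8, -358,282,-144,0,0,0,0.8]'
python3 - <<'E'
from h import *;from plant import arm
go((.534,.304,.037,135))
s=arm.snapshot("top");cv2.imwrite("pics/t1.png",s["img"][:,:,::-1])
c=cloud(s);z=c[...,2];p=c.reshape(-1,3)
m=(np.hypot(p[:,0]-.534,p[:,1]-.304)<.06)&(p[:,2]>.17)&(p[:,2]<.2)
q=p[m];print(len(q),((q.max(0)+q.min(0))/2),np.ptp(q,axis=0))
E
```

```text
clock: 5.0
position: [0.5339, 0.3028, 0.1599]
tool_rot: [-1.202, 2.903, -0.003]
contact_force: [0.9, 0.6, 0.1]
opening: 0.0659
finger_force: 15.0
at [0.5339 0.3028 0.1599] ang 135.0 open 0.0659 F [0.9 0.6 0.1] t 5.0
[ -1.    1.  122.9] [-0.002 -0.001 -0.   ]
119 [0.51769749 0.29395864 0.18450183] [0.0344188  0.05423551 0.02869974]
```

View pics/t1.png

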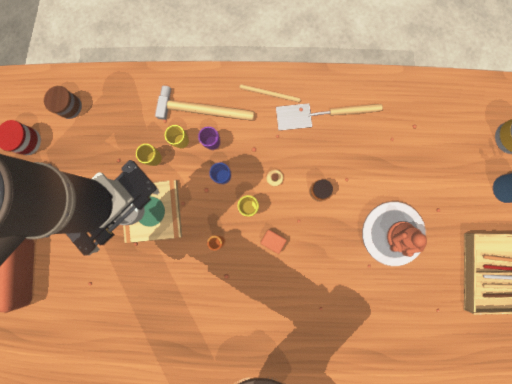

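The white tub is held level above the green mark, at about (125,205), and nothing else has moved. Lowering it now.

```bash
python3 -m crank '[-1,1,40,0,0,0,0.8, -1,1,80,0,0,0,0.8, -1,1,105,0,0,0,0.8, -1,1,117,0,0,0,0.8, -1,1,121,0,0,0,0.8, -1,1,124,0,0,0,0.8, -1,1,124,0,0,0,0.8, -1,1,124,0,0,0,0.8, -1,1,124,0,0,0,0.4, -1,1,124,0,0,0,0, -1,1,124,0,0,0,0, -1,1,124,0,0,0,0, -1,1,124,0,0,0,0, -1,1,124,0,0,0,0, -1,1,60,0,0,0,0, -1,1,20,0,0,0,0, -1,1,-20,0,0,0,0]'
python3 - <<'E'
from h import *;from plant import arm
go((.632,.117,.15,-30),(.632,.117,.15,150))
E
```

```text
clock: 6.75
position: [0.5342, 0.3053, 0.1822]
tool_rot: [-1.203, 2.901, -0.003]
contact_force: [1.1, 0.4, -1.0]
opening: 0.0873
finger_force: 0.0
at [0.5342 0.3053 0.1822] ang 135.0 open 0.0873 F [ 1.1  0.4 -1. ] t 6.8
[  64.1 -202.2   32.6] [-0.002 -0.    -0.261]
[  64.1 -202.2   32.6] [-0.002 -0.    -0.261]
```

```bash
python3 -m crank '[64,-202,10,-0.002,0,0.262,0.2, 64,-202,10,-0.002,0,0.262,0.2, 64,-202,10,-0.002,0,0.262,0.2, 64,-202,10,-0.002,0,0.262,0.2, 64,-202,10,-0.002,0,0.262,0.2, 64,-202,10,-0.002,0,0.262,0.2, 64,-202,10,-0.002,0,0.262,0.2, 64,-202,10,-0.002,0,0.262,0.2]'
python3 - <<'E'
from h import *;from plant import arm
go((.632,.117,.049,120))
s=arm.snapshot("scene");cv2.imwrite("pics/s2.png",s["img"][:,:,::-1])
c=cloud(s).reshape(-1,3)
q=c[(np.hypot(c[:,0]-.534,c[:,1]-.304)<.055)&(abs(c[:,2]-.068)<.004)]
print(len(q),circ(q[:,:2],.0315),(q.max(0)+q.min(0))/2)
E
```

```text
clock: 7.55
position: [0.6314, 0.1183, 0.1704]
tool_rot: [-0.815, 3.034, 0.0]
contact_force: [0.2, -0.0, -0.7]
opening: 0.0703
finger_force: 0.0
at [0.6314 0.1183 0.1704] ang 120.1 open 0.0703 F [ 0.2 -0.  -0.7] t 7.5
[ 1.000e-01 -1.500e+00  1.214e+02] [0.    0.    0.001]
168 (array([0.53287725, 0.30572212]), np.float64(0.0013788101971433043)) [0.53317902 0.3054138  0.06704305]
```

View pics/s2.png

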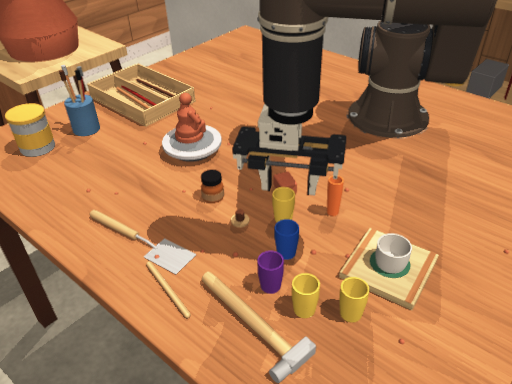

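The white tub stands on the green mark at (393,253), and the gripper is over the blue tub at (287,240). Descending to grip it.

```bash
python3 -m crank '[0,-1,40,0,0,0,0.2, 0,-1,80,0,0,0,0.2, 0,-1,105,0,0,0,0.2, 0,-1,117,0,0,0,0.2, 0,-1,121,0,0,0,0.2, 0,-1,121,0,0,0,0.2, 0,-1,121,0,0,0,0.5, 0,-1,121,0,0,0,0.8, 0,-1,121,0,0,0,0.8, 0,-1,121,0,0,0,0.8, 0,-1,121,0,0,0,0.8, 0,-1,121,0,0,0,0.8, 0,-1,121,0,0,0,0.8]' 12
python3 - <<'E'
from h import *
go((.534,.305,.20,120),(.534,.305,.13,120))
E
```

```text
clock: 8.9
position: [0.6328, 0.1166, 0.0503]
tool_rot: [-0.813, 3.033, -0.0]
contact_force: [-1.2, -0.4, 6.4]
opening: 0.0505
finger_force: 12.0
at [0.6328 0.1166 0.0503] ang 120.0 open 0.0505 F [-1.2 -0.4  6.4] t 8.9
[  -8.9  212.5 -149.8] [-0.     0.001  0.   ]
[ -8.8 212.6 -79.8] [-0.     0.001  0.   ]
```

```bash
python3 -m crank '[0,0,-30,0,0,0,0.8, 0,0,-70,0,0,0,0.8, 0,0,-110,0,0,0,0.8, 0,0,-150,0,0,0,0.8, -2,40,-150,0,0,0,0.8, -3,80,-150,0,0,0,0.8, -5,120,-150,0,0,0,0.8, -7,160,-150,0,0,0,0.8, -8,195,-150,0,0,0,0.8, -9,212,-150,0,0,0,0.8, -9,212,-150,0,0,0,0.8, -9,212,-150,0,0,0,0.8, -9,212,-120,0,0,0,0.8, -9,212,-90,0,0,0,0.8, -9,212,-80,0,0,0,0.8, -9,212,-80,0,0,0,0.8]'
python3 - <<'E'
from h import *;from plant import arm
go((.534,.305,.073,120))
s=arm.snapshot("scene");cv2.imwrite("pics/s3.png",cv2.resize(s["img"][150:320,290:480,::-1],None,fx=3,fy=3))
E
```

```text
clock: 10.5
position: [0.5338, 0.3028, 0.1278]
tool_rot: [0.811, -3.032, 0.003]
contact_force: [1.1, 0.2, 0.5]
opening: 0.0501
finger_force: 12.0
at [0.5338 0.3028 0.1278] ang 119.9 open 0.0501 F [1.1 0.2 0.5] t 10.5
[-1.5  1.8 54.8] [-0.001 -0.003 -0.001]
```

View pics/s3.png

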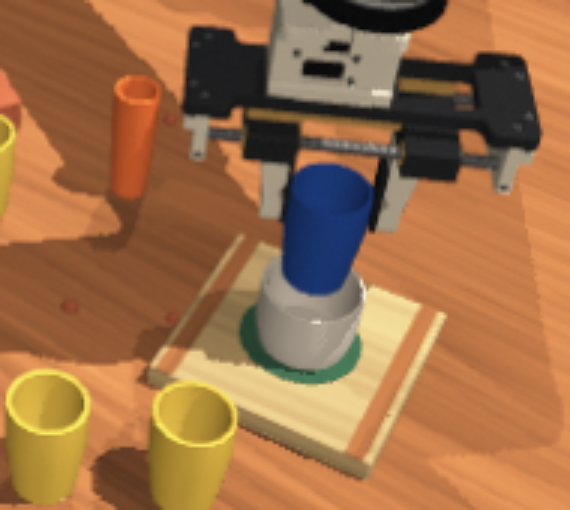

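The blue tub hangs upright just above the white mouth, centred to within about 2 mm. Correcting that, then lowering.

```bash
python3 -m crank '[-1,2,0,0,0,0,0.8, -1,2,15,0,0,0,0.8, -1,2,30,0,0,0,0.8, -1,2,42,0,0,0,0.8, -1,2,50,0,0,0,0.8, -1,2,53,0,0,0,0.8, -1,2,55,0,0,0,0.8, -1,2,55,0,0,0,0.8, -1,2,55,0,0,0,0.8]'
python3 - <<'E'
from h import *;from plant import arm
go((.534,.305,.072,120))
E
```

```text
clock: 11.45
position: [0.5341, 0.307, 0.0748]
tool_rot: [-0.813, 3.034, 0.001]
contact_force: [-0.1, -0.2, 0.1]
opening: 0.0504
finger_force: 12.0
at [0.5341 0.307  0.0748] ang 120.0 open 0.0504 F [-0.1 -0.2  0.1] t 11.4
[ 1.1 -1.6  2.8] [0.    0.001 0.   ]
```

```bash
python3 -m crank '[0,-1,2,0,0,0,0.8, 0,-1,3,0,0,0,0.8, 0,-1,3,0,0,0,0.8, 0,-1,3,0,0,0,0.5, 0,-1,3,0,0,0,0.2, 0,-1,3,0,0,0,0.2, 0,-1,3,0,0,0,0.2, 0,-1,3,0,0,0,0.2, 0,-1,-30,0,0,0,0.2, 0,-1,-70,0,0,0,0.2, 0,-1,-110,0,0,0,0.2]'
python3 - <<'E'
from h import *;from plant import arm
go((.464,.1185,.185,120),(.464,.1185,.074,120))
E
```

```text
clock: 12.55
position: [0.534, 0.3055, 0.1851]
tool_rot: [0.813, -3.033, 0.001]
contact_force: [0.2, 0.2, 0.3]
opening: 0.0701
finger_force: 0.0
at [0.534  0.3055 0.1851] ang 120.0 open 0.0701 F [0.2 0.2 0.3] t 12.6
[ 154.2 -126.9    0.4] [-0.001 -0.001  0.   ]
[ 154.  -126.8  111.4] [-0.001 -0.001  0.   ]
```

```bash
python3 -m crank '[39,-32,0,0,0,0,0.3, 77,-63,0,0,0,0,0.3, 116,-95,0,0,0,0,0.3, 145,-120,0,0,0,0,0.3, 154,-127,0,0,0,0,0.3, 154,-127,0,0,0,0,0.3, 154,-127,0,0,0,0,0.3]'
python3 - <<'E'
from h import *;from plant import arm
go((.464,.1185,.0745,120))
s=arm.snapshot("scene");cv2.imwrite("pics/s4.png",cv2.resize(s["img"][150:320,290:480,::-1],None,fx=3,fy=3))
c=cloud(s).reshape(-1,3)
q=c[(np.hypot(c[:,0]-.534,c[:,1]-.305)<.045)&(abs(c[:,2]-.096)<.004)]
print(len(q),circ(q[:,:2],.0235),(q.max(0)+q.min(0))/2)
q=c[(np.hypot(c[:,0]-.534,c[:,1]-.305)<.045)];print(q[:,2].max())
E
```

```text
clock: 13.25
position: [0.4651, 0.1193, 0.1846]
tool_rot: [-0.813, 3.034, 0.0]
contact_force: [0.0, 0.7, 0.7]
opening: 0.0613
finger_force: 0.0
at [0.4651 0.1193 0.1846] ang 120.0 open 0.0613 F [0.  0.7 0.7] t 13.2
[  1.4  -0.2 110.1] [ 0.     0.001 -0.   ]
138 (array([0.53431655, 0.30731408]), np.float64(0.0014096708965868217)) [0.53356455 0.30768856 0.09504301]
0.09802432192290322
```

View pics/s4.png

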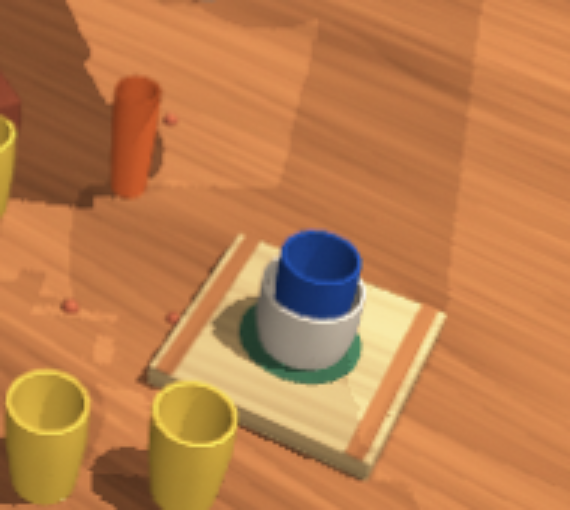

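The blue tub is seated upright in the white one, with its rim at z ≈ 0.096. Now the orange tub.

```bash
python3 -m crank '[1,0,40,0,0,0,0.3, 1,0,75,0,0,0,0.3, 1,0,98,0,0,0,0.3, 1,0,107,0,0,0,0.3, 1,0,110,0,0,0,0.3, 1,0,110,0,0,0,0.3, 1,0,110,0,0,0,0.6, 1,0,110,0,0,0,0.9, 1,0,110,0,0,0,0.9, 1,0,110,0,0,0,0.9, 1,0,110,0,0,0,0.9, 1,0,110,0,0,0,0.9, 1,0,110,0,0,0,0.9]' 12
python3 - <<'E'
from h import *
go((.534,.306,.22,120),(.534,.306,.18,120))
E
```

```text
clock: 14.6
position: [0.4641, 0.1186, 0.0747]
tool_rot: [-0.813, 3.034, 0.0]
contact_force: [-0.3, 0.2, 5.6]
opening: 0.0341
finger_force: 12.0
at [0.4641 0.1186 0.0747] ang 120.0 open 0.0341 F [-0.3  0.2  5.6] t 14.6
[-154.5  127.3 -145.1] [-0.     0.001  0.   ]
[-154.4  127.3 -105.1] [-0.     0.001  0.   ]
```

```bash
python3 -m crank '[0,0,-30,0,0,0,0.9, 0,0,-70,0,0,0,0.9, 0,0,-110,0,0,0,0.9, 0,0,-145,0,0,0,0.9, -31,25,-145,0,0,0,0.9, -62,51,-145,0,0,0,0.9, -93,76,-145,0,0,0,0.9, -124,102,-145,0,0,0,0.9, -145,120,-145,0,0,0,0.9, -154,127,-145,0,0,0,0.9, -154,127,-145,0,0,0,0.9, -154,127,-145,0,0,0,0.9, -154,127,-120,0,0,0,0.9, -154,127,-109,0,0,0,0.9, -154,127,-109,0,0,0,0.9, -154,127,-109,0,0,0,0.9]'
python3 - <<'E'
from h import *;from plant import arm
go((.534,.306,.102,120))
s=arm.snapshot("scene");cv2.imwrite("pics/s5.png",cv2.resize(s["img"][130:300,290:480,::-1],None,fx=3,fy=3))
E
```

```text
clock: 16.2
position: [0.5336, 0.3048, 0.1839]
tool_rot: [-0.813, 3.034, -0.0]
contact_force: [0.4, -0.3, 0.8]
opening: 0.034
finger_force: 12.0
at [0.5336 0.3048 0.1839] ang 120.0 open 0.034 F [ 0.4 -0.3  0.8] t 16.2
[-0.9  0.9 81.9] [-0.  0. -0.]
```

View pics/s5.png

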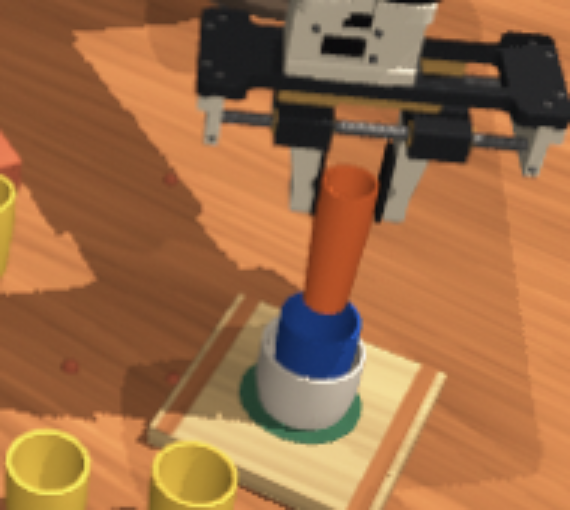

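The orange tub hangs upright over the blue mouth. Its image lean matches that of the nest below. Lowering it.

```bash
python3 -m crank '[-1,1,15,0,0,0,0.9, -1,1,35,0,0,0,0.9, -1,1,55,0,0,0,0.9, -1,1,70,0,0,0,0.9, -1,1,76,0,0,0,0.9, -1,1,80,0,0,0,0.9, -1,1,82,0,0,0,0.9, -1,1,82,0,0,0,0.9, -1,1,82,0,0,0,0.9]'
python3 - <<'E'
from h import *;from plant import arm
go((.534,.306,.101,120))
E
```

```text
clock: 17.15
position: [0.5342, 0.307, 0.1021]
tool_rot: [-0.813, 3.033, 0.001]
contact_force: [-0.4, -0.9, 0.1]
opening: 0.0335
finger_force: 12.0
at [0.5342 0.307  0.1021] ang 120.0 open 0.0335 F [-0.4 -0.9  0.1] t 17.1
[ 0.7 -0.8  1.1] [0.    0.001 0.   ]
```

```bash
python3 -m crank '[0,0,1,0,0,0,0.9, 0,0,1,0,0,0,0.9, 0,0,1,0,0,0,0.7, 0,0,1,0,0,0,0.4, 0,0,1,0,0,0,0.4, 0,0,1,0,0,0,0.4, 0,0,1,0,0,0,0.4, 0,0,1,0,0,0,0.4, 0,0,-30,0,0,0,0.4, 0,0,-70,0,0,0,0.4, 0,0,-110,0,0,0,0.4]'
python3 - <<'E'
from h import *;from plant import arm
go((.630,-.0175,.212,120),(.630,-.0175,.020,120))
E
```

```text
clock: 18.25
position: [0.5335, 0.3063, 0.2122]
tool_rot: [0.813, -3.033, 0.001]
contact_force: [0.9, 0.3, -0.6]
opening: 0.0527
finger_force: 0.0
at [0.5335 0.3063 0.2122] ang 120.0 open 0.0527 F [ 0.9  0.3 -0.6] t 18.2
[  78.5 -328.7    0.5] [-0.001 -0.001  0.   ]
[  78.2 -328.6  192.5] [-0.001 -0.001  0.   ]
```

```bash
python3 -m crank '[10,-41,0,0,0,0,0.4, 20,-82,0,0,0,0,0.4, 30,-123,0,0,0,0,0.4, 40,-164,0,0,0,0,0.4, 50,-205,0,0,0,0,0.4, 59,-246,0,0,0,0,0.4, 69,-287,0,0,0,0,0.4, 75,-315,0,0,0,0,0.4, 78,-328,0,0,0,0,0.4, 78,-328,0,0,0,0,0.4, 78,-328,0,0,0,0,0.4]'
python3 - <<'E'
from h import *;from plant import arm
go((.630,-.0175,.0205,120))
s=arm.snapshot("scene");cv2.imwrite("pics/s6.png",s["img"][...,::-1])
c=cloud(s).reshape(-1,3)
d=np.hypot(c[:,0]-.534,c[:,1]-.305)
for z,r,R_ in((.122,.0155,.03),(.096,.0235,.04),(.068,.0315,.05)):
    q=c[(d<R_)&(abs(c[:,2]-z)<.004)];print(len(q),circ(q[:,:2],r))
print(c[d<.03][:,2].max())
E
```

```text
clock: 19.35
position: [0.6302, -0.016, 0.2111]
tool_rot: [0.813, -3.034, -0.0]
contact_force: [0.3, -0.2, -0.3]
opening: 0.0524
finger_force: 0.0
at [ 0.6302 -0.016   0.2111] ang 120.0 open 0.0524 F [ 0.3 -0.2 -0.3] t 19.4
[  0.8  -1.2 190.6] [ 0. -0. -0.]
95 (array([0.53345424, 0.30900255]), np.float64(0.0014035659859482801))
163 (array([0.53241045, 0.30656363]), np.float64(0.0046157634540745975))
195 (array([0.52967418, 0.30505513]), np.float64(0.0035471629407054514))
0.12318288199896243
```

View pics/s6.png

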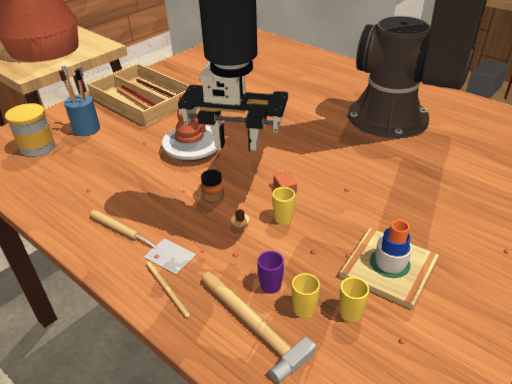

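The three tubs are nested upright at (395,250), and the gripper is over the lid at (240,218). Descending to grip the knob.

```bash
python3 -m crank '[1,-1,45,0,0,0,0.4, 1,-1,90,0,0,0,0.4, 1,-1,130,0,0,0,0.4, 1,-1,160,0,0,0,0.4, 1,-1,180,0,0,0,0.4, 1,-1,187,0,0,0,0.4, 1,-1,191,0,0,0,0.4, 1,-1,191,0,0,0,0.4, 1,-1,191,0,0,0,0.7, 1,-1,191,0,0,0,0.95, 1,-1,191,0,0,0,0.95, 1,-1,191,0,0,0,0.95, 1,-1,191,0,0,0,0.95, 1,-1,191,0,0,0,0.95]' 12
python3 - <<'E'
from h import *
go((.5335,.307,.20,120))
E
```

```text
clock: 20.8
position: [0.6301, -0.0177, 0.0206]
tool_rot: [-0.813, 3.034, -0.0]
contact_force: [-0.2, 0.6, 1.2]
opening: 0.0192
finger_force: 12.0
at [ 0.6301 -0.0177  0.0206] ang 120.0 open 0.0192 F [-0.2  0.6  1.2] t 20.8
[ -78.8  329.5 -179.5] [-0.  0.  0.]
```

```bash
python3 -m crank '[0,0,-30,0,0,0,0.95, 0,0,-75,0,0,0,0.95, 0,0,-120,0,0,0,0.95, 0,0,-160,0,0,0,0.95, -10,41,-179,0,0,0,0.95, -20,82,-179,0,0,0,0.95, -29,123,-179,0,0,0,0.95, -39,164,-179,0,0,0,0.95, -49,205,-179,0,0,0,0.95, -59,246,-179,0,0,0,0.95, -69,288,-179,0,0,0,0.95, -76,318,-179,0,0,0,0.95, -79,329,-179,0,0,0,0.95, -79,329,-179,0,0,0,0.95, -79,329,-160,0,0,0,0.95, -79,329,-140,0,0,0,0.95, -79,329,-140,0,0,0,0.95, -79,329,-140,0,0,0,0.95]'
python3 - <<'E'
from h import *;from plant import arm
go((.5337,.307,.134,120))
s=arm.snapshot("scene");cv2.imwrite("pics/s7.png",cv2.resize(s["img"][130:290,310:480,::-1],None,fx=3,fy=3))
c=cloud(s).reshape(-1,3)
d=np.hypot(c[:,0]-.534,c[:,1]-.305)
q=c[(d<.03)&(abs(c[:,2]-.159)<.005)];print(len(q),(q.max(0)+q.min(0))/2,np.ptp(q,axis=0))
E
```

```text
clock: 22.6
position: [0.5343, 0.3056, 0.1605]
tool_rot: [0.812, -3.034, 0.001]
contact_force: [0.3, 0.0, 0.2]
opening: 0.0198
finger_force: 11.9
at [0.5343 0.3056 0.1605] ang 120.0 open 0.0198 F [0.3 0.  0.2] t 22.6
[-0.2  1.5 26.5] [-0.001 -0.001 -0.001]
150 [0.53955223 0.31156201 0.1589714 ] [0.03040905 0.03932889 0.00987069]
```

View pics/s7.png

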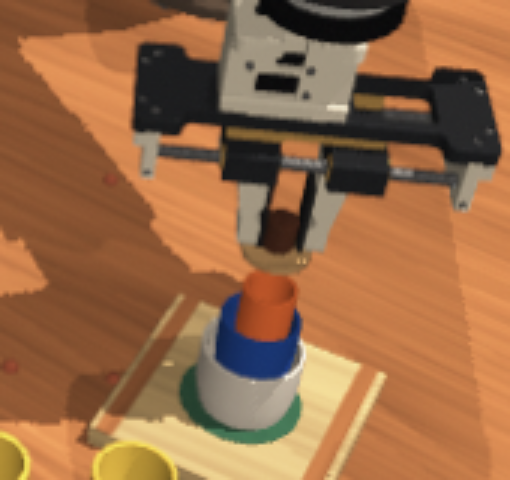

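The lid is level and centred over the orange mouth. Lowering it with a 1.5 mm correction.

```bash
python3 -m crank '[0,1,0,0,0,0,0.95, 0,1,8,0,0,0,0.95, 0,1,14,0,0,0,0.95, 0,1,19,0,0,0,0.95, 0,1,23,0,0,0,0.95, 0,1,26,0,0,0,0.95, 0,1,26,0,0,0,0.95, 0,1,26,0,0,0,0.95]'
python3 - <<'E'
from h import *;from plant import arm
go((.5337,.307,.1328,120))
E
```

```text
clock: 23.45
position: [0.5334, 0.3076, 0.1343]
tool_rot: [0.814, -3.034, 0.0]
contact_force: [-0.1, 0.1, 0.4]
opening: 0.0199
finger_force: 11.9
at [0.5334 0.3076 0.1343] ang 120.0 open 0.0199 F [-0.1  0.1  0.4] t 23.4
[ 0.1 -0.7  1.5] [-0. -0.  0.]
```

```bash
python3 -m crank '[0,0,1,0,0,0,0.95, 0,0,2,0,0,0,0.95, 0,0,2,0,0,0,0.95, 0,0,2,0,0,0,0.8, 0,0,2,0,0,0,0.5, 0,0,2,0,0,0,0.4, 0,0,2,0,0,0,0.4, 0,0,2,0,0,0,0.4, 0,0,-20,0,0,0,0.4, 0,0,-60,0,0,0,0.4, 0,0,-100,0,0,0,0.4, 50,-80,-120,0,0,0,0.4, 90,-160,-120,0,0,0,0.4, 90,-200,-120,0,0,0,0.4, 90,-200,-120,0,0,0,0.4, 90,-200,-120,0,0,0,0.4]'
python3 - <<'E'
from h import *;from plant import arm
s=arm.snapshot("scene");cv2.imwrite("pics/s8.png",cv2.resize(s["img"][130:290,310:480,::-1],None,fx=3,fy=3))
for n in("scene","top"):
    c=cloud(s if n=="scene" else arm.snapshot(n)).reshape(-1,3);d=np.hypot(c[:,0]-.534,c[:,1]-.307)
    for z in(.150,.128):
        q=c[(d<.035)&(abs(c[:,2]-z)<.004)]
        if len(q):print(n,len(q),(q.max(0)+q.min(0))/2,np.ptp(q,axis=0))
    print(c[d<.03][:,2].max())
E
```

```text
clock: 25.05
position: [0.5554, 0.0861, 0.2549]
tool_rot: [-0.81, 3.035, -0.0]
contact_force: [0.8, 1.4, -0.4]
opening: 0.0526
finger_force: 0.0
scene 66 [0.53377873 0.30900642 0.14870695] [0.02061541 0.01768228 0.00485081]
scene 199 [0.53272117 0.30906243 0.1280175 ] [0.04346314 0.03993449 0.00788227]
0.15113235252589796Traceback (most recent call last):
  File "<stdin>", line 8, in <module>
    return umr_maximum(a, axis, None, out, keepdims, initial, where)
ValueError: zero-size array to reduction operation maximum which has no identity
```

View pics/s8.png

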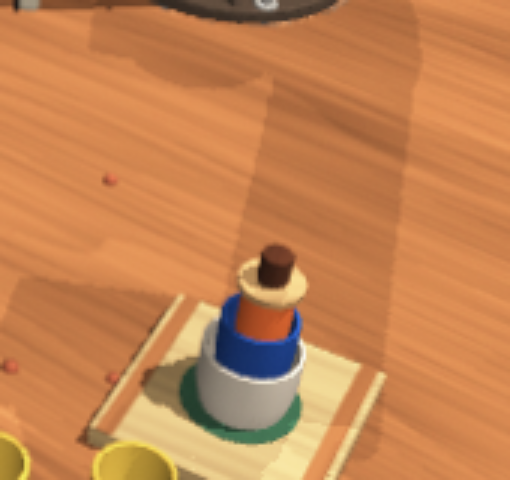

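The lid is seated level on the orange rim, with the knob top at z ≈ 0.150 as expected. The arm is clear of the nest.

```bash
python3 -c "
from plant import arm
print(arm.job_done())"
```

```text
the job is handed in; nothing more can be done
None
```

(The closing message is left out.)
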